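# Clamp a glass tray in the soldering jig with a quarter-turn T-stud

### The job

Clamp the brass-framed glass tray in the jig: lift the steel clamp stud out of its wooden stand, drop its T-head into the open part of the jig's slot with the handle in line with the slot, and slide it along until it has pushed the tray fully home and bears on it firmly but gently (a push of about 12 N; the glass must not take more than 20 N). Then, with the stud still up against the tray, turn it a quarter turn so that its head locks under the slot's lips, and let go, leaving it upright and seated. Push the tray only with the stud, and do not disturb the other things on the bench.

Things in the scene. Friction and masses are not known exactly. Their poses are not given: they have to be found in the camera images.
- jig: Fixed aluminium plate 300 x 130 x 30 mm. Origin: centre of its underside; x along its T-slot towards the fence, z up; top face at z 30 mm. Slot on the centre line, whole length: mouth 13 mm wide through 5 mm lips (z 25 to 30), below it a channel 38 mm wide (z 12 to 25) where the stud's head can turn anywhere. It is always open from x -150 to -15 mm; the tray stands beyond.
- slot_open (a point): Point on the jig's slot centre line at top-face height, at jig x = -85 mm: a good, always clear place to drop the stud in. Axes as the jig's. The fence, a steel bar standing 35 mm above the top face across the slot, lies near the other end with its face somewhere from jig x = +114 to +130 mm; it was set by hand and does not yield.
- stud: Loose bare-steel clamp stud, about 0.25 kg, upright in its stand. Origin: centre of the underside of its round barrel (36 mm diameter, z 0 to 30), the face that sits on the jig's top; the barrel is what pushes the tray. z up. Below the barrel: 8 mm neck, then the T-head, a round bar along x, 30 mm long, 9 mm thick, underside at z -13.6 mm.
- stud_grip (a point): Middle of the stud's handle, 52 mm above its origin. The handle is an upright flat bar, 44 mm along the stud's x (parallel to the T-head), 12 mm thick along y, 36 to 66 mm above the origin. The head fits tightly under the lips (0.4 mm), so the quarter turn, either way, stiffens as it wedges: 0.5 N m or less.
- stand: Fixed wooden block 80 x 70 x 24 mm; origin centre of underside, z up. The stud stands in the 34 x 16 mm through hole at its centre (long way along x), barrel resting on the top (z 24 mm), handle along the block's x. Lifted straight up, the stud is free after 14 mm.
- tray (a joint): Gap in m between the glass tray and the fence: 0 = fully home, larger = farther off (0.012 to 0.032 at the start). Tray: shallow box of glass panels in a brass frame, 92 mm along the slot, 100 mm wide, 24 mm high, on the jig's top face. Slides along the slot only, drag about 1.5 N, stays where left, stops hard at the fence.
- tray_face (a point): Centre of the tray's near face (the one that the stud pushes), 12 mm above the jig's top face; its axes are those of the jig. With the stud touching it the stud's axis is 18 mm from it towards the jig's -x.
- bowl: Bystander: white porcelain bowl, 116 mm across, 50 mm high; origin centre of underside.
- firebrick: Bystander: red brick 190 x 90 x 55 mm; origin centre of underside.
- lantern: Bystander: six-sided brass and glass lantern frame, 90 mm across, 60 mm high; origin centre of underside.
- flux: Bystander: clear plastic bottle, 56 mm across, 110 mm high; origin centre of underside.
Mind the look-alikes: they are no part of the job. Several things have the shape of the stud; the one meant has the colours described above.

How it is judged:
By the outcome, as a careful person would: the job done as asked, in the order asked, and still so for the second after the job is handed in, with the robot touching nothing.
It also fails if it takes over 64 s, if anything falls off the work surface, if the arm or the gripper's body presses on something with over 40 N, if the wrist force passes 120 N, or if a joint passes its speed limit or range.

### The arm

A 6-joint arm with a two-finger parallel gripper is mounted at the origin on the work surface. World frame = base frame: x ahead of the robot, y to its left, z up, the work surface at z = 0. Lengths are in m, angles in degrees, forces in N, time in s.
With the tool pointing down it reaches from about 0.325 to 0.85 m from the base axis. Payload 4.4 kg.
Tool frame: the origin (TCP) lies midway between the tips of the shut fingers; the grasp point (between the pads) lies 19 mm behind it; z points along the fingers, y is the direction in which the jaws open and shut (so a half turn about z gives the same grasp; the last joint's range is limited). The gripper opens to 94 mm and grips with 3 to 60 N. Pads are 16 mm wide; open, the fingers measure 119 mm over their backs; the gripper's body (75 mm by 177 mm) begins 78 mm behind the grasp point.
Start: joints at [-85.342, 11.837, 88.321, -0, 79.842, -8.623], TCP at [0.132, -0.56, 0.205] pointing down, gripper open.
Joint ranges: [-156.59, 156.59], [-49.26, 127.26], [12.9, 141.05], [-63.56, 243.56], [4.71, 150.69], [-161.64, 161.64]. Speed limits (degrees/s): [159.86, 159.86, 180, 180, 180, 180].

### API

Orientations are given as [roll, pitch, yaw] about the fixed x, y, z axes, in that order (R = Rz(yaw) Ry(pitch) Rx(roll)).
In Python, from cell import ctrl gives the robot as it stands.
- The arm moves only by the tool jog_arm, never from a script. Its argument "steps" is a list that holds one entry, the list of rows, each a list of 6 numbers: the shift along the tool's x, y, z in mm, then the turn, a rotation vector about the tool's x, y, z in degrees. In form: [[[x, y, z, rx, ry, rz], ...]]. A call has 1 to 10 rows; each row shifts and turns the commanded pose from where the row before left it, along the tool's axes as they then stand; what a row does not reach is not made up. A row lasts 1/10 s, in which the tool goes at most 50 mm and 8.59 degrees, less where a joint would pass 70% of its speed; a pose out of reach is approached as far as the arm can. A call with a gripper value outside its range is refused whole. "claw" is the closure, from -1 (fully open) to 1 (shut), so that 0 is half open, set as the call begins (left out, the last holds). The fingers move at their own pace and stop on an object; "newtons" is the grip in N (left out, the last holds). Time passes only in rows, so rows that do not move let the fingers close. It gives the time, the measured TCP pose, the force and the opening at its end, in the units of the state.
- ctrl.get_state(): the state, without advancing time (a new reading comes with each control period).
- ctrl.get_image(name): name is "scene" or "top" or "wrist"; returns the picture (384x512x3 uint8, blue, green, red); there is no depth.
- ctrl.get_calibration(name): a dict with "intrinsics" (3x3 intrinsics, pixels), "extrinsics" (4x4, takes a point from camera to world coordinates). Camera axes: x right, y down, z forward; pixel columns grow to the right and rows downward; lengths in m; the calibration is good to about 2 mm. A picture is of the moment at which its call begins: read the wrist's pose just before it. get_calibration takes no time and is no camera call; for the wrist camera it gives the pose at the moment of the call.
- ctrl.sign_off(): hands the job in, once; it reports no verdict.
Trained networks look in the newest picture that a camera, given by its name, has taken for a name from the list of things; names that differ only in an ending like _2 or _b are one class to them, and where a whole thing is asked for, a point or a joint stands for the part that bears it (a point fixed in the world has none). Each returns a list of dicts, best first, with "conf" (0 to 1); they miss things now and then, are a little off and sometimes report something else, mostly with a low value. They report only what shows in the picture. A call takes as long as a camera call. They do not tell look-alikes from the thing itself.
- ctrl.recognise(camera, target): "rect" ([left, top, right, bottom] in pixels, round what is visible of it).
- ctrl.regions_of(camera, target): "pixels" (384x512 bool, what is visible of it) and "rect" ([left, top, right, bottom] in pixels, round what is visible of it).
- ctrl.pinpoint(camera, target): "location" ([column, row] in pixels: a listed point, or the origin of a listed thing).
The state is a dict: "time_s": time; "joint_pos": joint angles; "joint_vel": joint speeds; "joint_torque": joint torques, N m; "tool_pos": TCP position; "eef_rot": TCP orientation; "contact_force": force on the tool from outside, world axes, zero at the start; "wrist_torque": the same for the moment, N m; "width": opening from 0.0 (shut) to 1.0 (fully open).
Only numpy, scipy, OpenCV 4.12 (cv2) and the standard library are available. Lean on these libraries where they do the work, as an engineer would, in place of code of your own. Each camera call takes 0.05 s, during which the arm holds its last target.

## Working session

There is one attempt and no reset: what is moved stays moved. The work goes in short steps, Python scripts to look and compute and a tool call to move; the robot and the scene stay as the last step left them, time stands still between calls to the robot, and variables do not carry over. Pictures are saved under pics/ and viewed, and the job is handed in when it is done.

Besides the shell and the picture viewer there is one more tool, called after ">>>" as name(argument=value, ...), one argument or row to a line, values as JSON. jog_arm: Moves the arm, as the interface text tells. Its arguments: {"type":"object","properties":{"steps":{"type":"array","items":{"type":"array","items":{"type":"array","items":{"type":"number"}}}},"claw":{"type":"number"},"newtons":{"type":"number"}},"required":["steps"]}

```bash
ls; mkdir -p pics; python3 - <<'E'
from cell import ctrl
import cv2
s=ctrl.get_state(); print({k:s[k] for k in ('time_s','tool_pos','eef_rot','contact_force','wrist_torque','width')})
for n in ('scene','top'):
    im=ctrl.get_image(n); cv2.imwrite(f'pics/{n}0.png',im)
    c=ctrl.get_calibration(n); print(n,c['intrinsics'],c['extrinsics'])
    for t in ('jig','stud','stand','tray','bowl','firebrick','lantern','flux'):
        print(t,[(r['rect'],round(r['conf'],2)) for r in ctrl.recognise(n,t)][:5])
    for t in ('jig','slot_open','stud','stud_grip','stand','tray_face'):
        print(t,[(r['location'],round(r['conf'],2)) for r in ctrl.pinpoint(n,t)][:5])
print(ctrl.get_state()['time_s'])
E
```

```text
pics
{'time_s': 0.0, 'tool_pos': array([ 0.13202756, -0.5588218 ,  0.20430885]), 'eef_rot': array([-1.79874175e+02, -1.82844927e-02,  1.32840596e+01]), 'contact_force': array([ 0.43075569, -0.25301201,  0.54391618]), 'wrist_torque': array([0.00702508, 0.05113469, 0.02854477]), 'width': 1.001101780227338}
scene [[393.91996443   0.         248.72267539]
 [  0.         393.91996443 198.30683437]
 [  0.           0.           1.        ]] [[ 0.80406546  0.48749577 -0.34033308  0.99531786]
 [ 0.59444866 -0.66927005  0.4457672  -0.50470318]
 [-0.01046511 -0.56073655 -0.82792814  0.99282287]
 [ 0.          0.          0.          1.        ]]
jig [([226.1, 127.5, 294.6, 215.3], 0.8), ([221.3, 259.9, 265.5, 301.9], 0.5)]
stud [([110.0, 246.0, 131.6, 267.7], 0.62), ([150.2, 237.2, 171.9, 259.0], 0.57)]
stand []
tray [([251.6, 133.3, 293.7, 167.1], 0.89)]
bowl [([222.1, 257.6, 263.1, 301.4], 0.81), ([252.6, 135.5, 293.0, 166.9], 0.32)]
firebrick [([39.8, 254.5, 124.4, 324.8], 0.89), ([249.8, 139.1, 288.5, 171.1], 0.48)]
lantern [([282.4, 224.7, 318.4, 268.0], 0.66), ([225.2, 128.0, 297.1, 214.
[... 613 characters left out ...]
      1.        ]]
jig [([175.3, 180.5, 258.5, 232.4], 0.73)]
stud [([339.8, 241.9, 350.0, 253.0], 0.57)]
stand [([310.0, 215.6, 332.2, 240.1], 0.62), ([189.4, 193.2, 216.5, 220.4], 0.54)]
tray [([185.5, 196.3, 217.6, 227.4], 0.64)]
bowl [([292.8, 151.9, 328.0, 181.6], 0.95)]
firebrick [([356.0, 226.6, 394.4, 281.2], 0.86)]
lantern [([175.7, 183.1, 260.7, 233.8], 0.64), ([258.8, 137.0, 273.4, 161.4], 0.58)]
flux [([132.5, 174.5, 153.5, 191.3], 0.7)]
jig [([218.6, 205.4], 0.76)]
slot_open [([237.4, 203.7], 0.73)]
stud [([340.9, 242.6], 0.55), ([320.5, 226.4], 0.49)]
stud_grip [([322.4, 225.4], 0.68), ([344.1, 245.5], 0.57)]
stand [([320.3, 229.1], 0.77)]
tray_face [([215.0, 204.9], 0.87)]
1.5
```

```bash
python3 - <<'E'
import cv2
a=cv2.imread('pics/scene0.png'); b=cv2.imread('pics/top0.png')
cv2.imwrite('pics/s0.png',cv2.resize(a,(800,600),interpolation=cv2.INTER_CUBIC))
cv2.imwrite('pics/t0.png',cv2.resize(b,(800,600),interpolation=cv2.INTER_CUBIC))
c=cv2.resize(a[220:290,80:200],(720,420),interpolation=cv2.INTER_CUBIC)
cv2.imwrite('pics/s0c.png',c)
c=cv2.resize(b[170:270,160:360],(800,400),interpolation=cv2.INTER_CUBIC)
cv2.imwrite('pics/t0c.png',c)
E
```

```text
(no output)
```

View pics/s0.png

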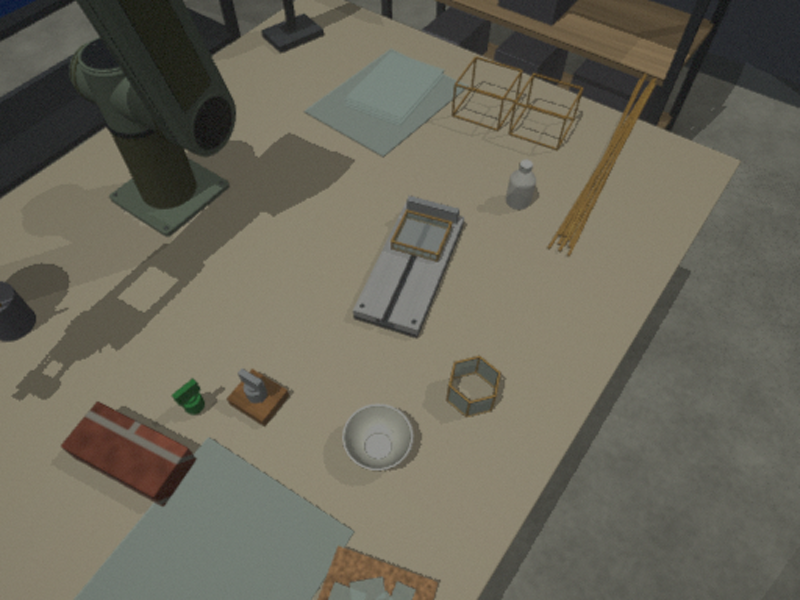

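View pics/s0c.png

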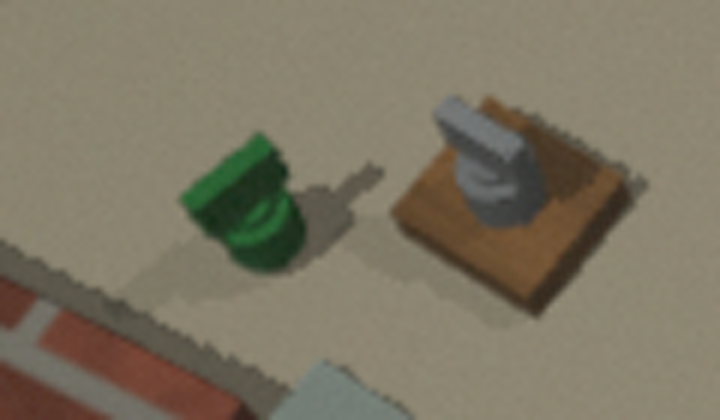

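View pics/t0.png

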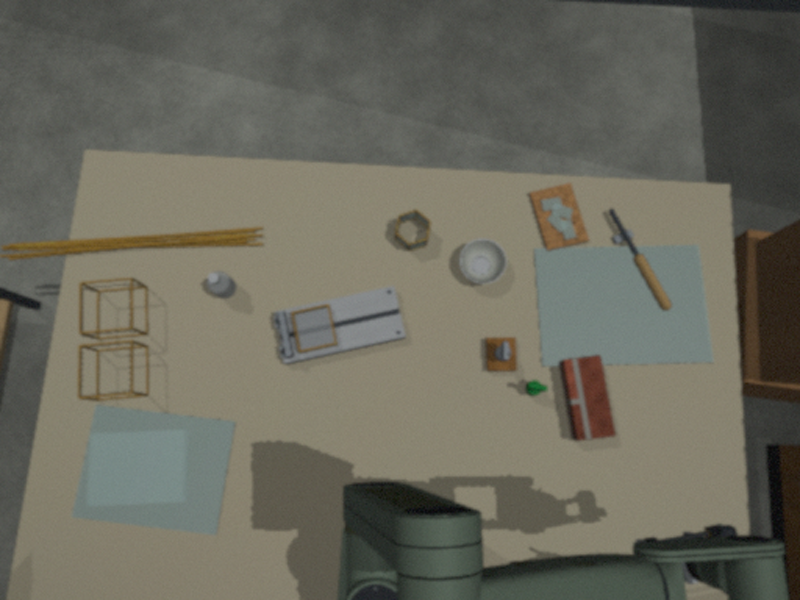

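View pics/t0c.png

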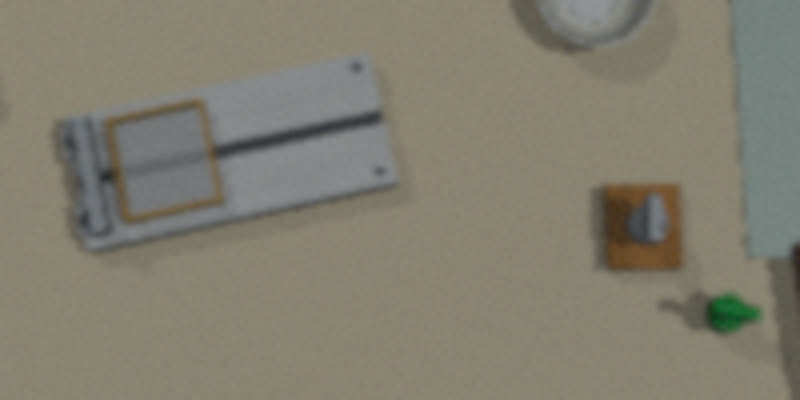

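```bash
cat > h.py <<'E'
import numpy as np, cv2
from cell import ctrl
from scipy.spatial.transform import Rotation as R
def ray(cal,px):
    K=np.array(cal['intrinsics']);T=np.array(cal['extrinsics'])
    d=np.linalg.inv(K)@np.array([px[0],px[1],1.]); return T[:3,3],T[:3,:3]@d
def onz(cal,px,z):
    o,d=ray(cal,px); return o+d*(z-o[2])/d[2]
def proj(cal,P):
    K=np.array(cal['intrinsics']);T=np.array(cal['extrinsics'])
    P=np.atleast_2d(P); c=(P-T[:3,3])@T[:3,:3]; u=c@K.T; return u[:,:2]/u[:,2:]
def toolT():
    s=ctrl.get_state(); return s['tool_pos'],R.from_euler('xyz',s['eef_rot'],degrees=True),s
def delta(p,Rt):
    """tool-frame shift mm + rotvec deg from current measured pose to target"""
    q,Rc,s=toolT(); return np.round(Rc.inv().apply(p-q)*1000,1),np.round((Rc.inv()*Rt).as_rotvec(degrees=True),2)
E
python3 - <<'E'
from h import *
cs=ctrl.get_calibration('scene');ct=ctrl.get_calibration('top')
print('grip',onz(cs,(161.3,239.9),.076),onz(ct,(322.4,225.4),.076))
print('stud',onz(cs,(165.2,251.9),.024),onz(ct,(320.5,226.4),.024))
print('stand',onz(cs,(165.4,255.1),.0),onz(ct,(320.3,229.1),.0))
print('slot',onz(cs,(255.3,189.5),.03),onz(ct,(237.4,203.7),.03))
print('jig',onz(cs,(261.6,171.),.0),onz(ct,(218.6,205.4),.0))
print('face',onz(cs,(265,162.8),.042),onz(ct,(215,204.9),.042))
# stand corners from top mosaic crop (scale 4, offset 160,170), z=.024
for p in [(604,186),(681,186),(681,268),(606,268)]:
    print(onz(ct,(160+p[0]/4,170+p[1]/4),.024))
for p in [(120,175),(380,117)]: print('slotline',onz(ct,(160+p[0]/4,170+p[1]/4),.03))
E
```

```text
grip [ 0.51110619 -0.25273136  0.076     ] [ 0.51350272 -0.25732789  0.076     ]
stud [ 0.5178928  -0.25909021  0.024     ] [ 0.51634208 -0.25845096  0.024     ]
stand [ 0.51331113 -0.25989558  0.        ] [ 0.50908007 -0.26161505  0.        ]
slot [0.5965181  0.05093261 0.03      ] [0.58424098 0.06099401 0.03      ]
jig [0.55783967 0.13872558 0.        ] [0.57869811 0.13520534 0.        ]
face [0.56618645 0.14398456 0.042     ] [0.57262876 0.14450373 0.042     ]
[ 0.55207436 -0.22145086  0.024     ]
[ 0.55628576 -0.29457219  0.024     ]
[ 0.47839697 -0.29606308  0.024     ]
[ 0.47434485 -0.22560021  0.024     ]
slotline [0.53526839 0.23781241 0.03      ]
slotline [ 0.60535293 -0.00499527  0.03      ]
```

```bash
python3 - <<'E'
from h import *
q,Rc,s=toolT()
T=np.array(ctrl.get_calibration('wrist')['extrinsics'])
print('cam in tool',Rc.inv().apply(T[:3,3]-q)); print(Rc.inv().as_matrix()@T[:3,:3]); print(ctrl.get_calibration('wrist')['intrinsics'])
tgt=np.array([.514,-.257,.26]);Rt=R.from_euler('xyz',[180,0,0],degrees=True)
print(delta(tgt,Rt), ctrl.get_state()['time_s'])
E
```

```text
cam in tool [ 0.06743556  0.00039074 -0.17888935]
[[-1.20877922e-03 -9.72412798e-01 -2.33263563e-01]
 [ 9.99999050e-01 -1.32996284e-03  3.62228926e-04]
 [-6.62467913e-04 -2.33262903e-01  9.72413482e-01]]
[[338.20091426   0.         264.42895263]
 [  0.         338.20091426 192.94485815]
 [  0.           0.           1.        ]]
(array([ 441.2, -206.8,  -54.6]), array([-0.  ,  0.  , 13.28])) 1.5
```

>>> jog_arm(
  steps=[
    [[20,-10,-10,0,0,0],[44,-21,-10,0,0,0],[46,-21,-10,0,0,0],[46,-21,-10,0,0,0],[46,-21,-10,0,0,0],[46,-21,-5,0,0,0],[46,-21,0,0,0,0],[46,-21,0,0,0,0],[46,-21,0,0,0,0],[40,-19,0,0,0,0]],
  ],
  claw=0.1,
)

```text
time_s: 2.5
tool_pos: [0.4976, -0.2726, 0.2597]
eef_rot: [180.0, -0.0, 13.3]
contact_force: [-0.7, -1.8, 0.6]
width: 0.453
```

>>> jog_arm(
  steps=[
    [[15,-10,0,0,0,6.6],[0,0,0,0,0,6.68],[0,0,0,0,0,0],[0,0,0,0,0,0]],
  ],
)

```text
time_s: 2.9
tool_pos: [0.508, -0.2613, 0.2594]
eef_rot: [180.0, 0.0, 0.1]
contact_force: [-0.8, -0.1, 0.1]
width: 0.45
```

```bash
python3 - <<'E'
from h import *
q,Rc,s=toolT(); print(q,s['eef_rot'],s['width'],s['time_s'],s['joint_pos'])
cal=ctrl.get_calibration('wrist'); im=ctrl.get_image('wrist'); cv2.imwrite('pics/w1.png',im)
cv2.imwrite('pics/w1b.png',cv2.resize(im,(800,600)))
for t,z in (('stud_grip',.076),('stud',.024),('stand',0)):
    for r in ctrl.pinpoint('wrist',t): print(t,r['location'],round(r['conf'],2),onz(cal,r['location'],z))
np.savez('w1.npz',E=cal['extrinsics'],K=cal['intrinsics'])
E
```

```text
[ 0.50802467 -0.26126488  0.25942518] [1.79999493e+02 9.83569750e-03 1.31173026e-01] 0.44968597095295315 2.9 [-3.58905487e+01  9.28643448e+00  8.49181690e+01 -6.21128179e-03
  8.58030533e+01  5.39787332e+01]
stud_grip [260.9, 169.5] 0.89 [ 0.5147964  -0.25789186  0.076     ]
stud_grip [328.8, 233.7] 0.6 [ 0.44120046 -0.33482941  0.076     ]
stud [262.5, 160.9] 0.81 [ 0.51678603 -0.25936548  0.024     ]
stud [324.2, 221.3] 0.71 [ 0.43878611 -0.33867796  0.024     ]
```

View pics/w1b.png

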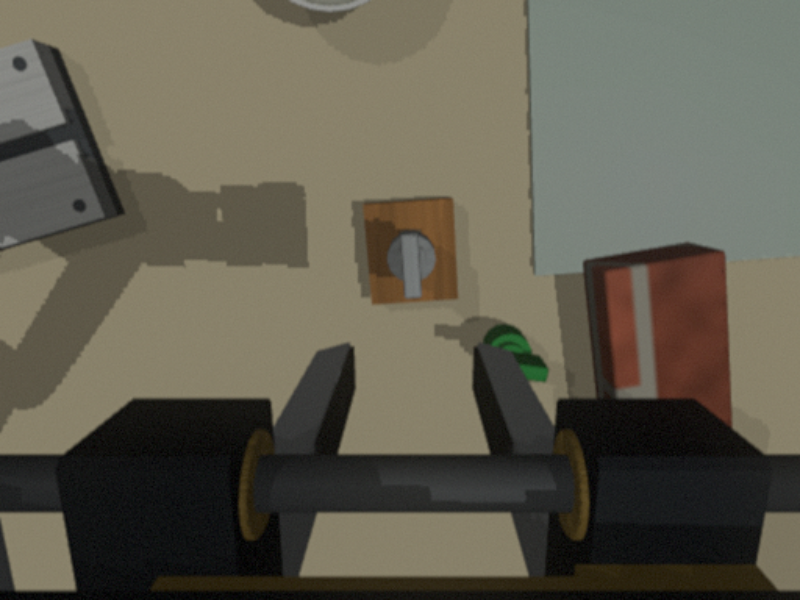

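```bash
python3 - <<'E'
from h import *
im=cv2.imread('pics/w1.png')
cv2.imwrite('pics/w1c.png',cv2.resize(im[115:205,215:305],(720,720)[:2],interpolation=cv2.INTER_CUBIC)[:600])
d=np.load('w1.npz');cal=dict(intrinsics=d['K'],extrinsics=d['E'])
# stand mask: brownish/orange by saturation
hsv=cv2.cvtColor(im,cv2.COLOR_BGR2HSV)
sub=np.zeros(im.shape[:2],np.uint8); sub[115:205,215:305]=1
m=((hsv[...,1]>110)&(hsv[...,0]<20)&(sub>0)).astype(np.uint8)
c=max(cv2.findContours(m,0,2)[0],key=cv2.contourArea)
r=cv2.minAreaRect(c);b=cv2.boxPoints(cv2.convexHull(c).astype(np.float32).reshape(-1,1,2) is None or r)
print(r); P=np.array([onz(cal,p,.024)[:2] for p in cv2.boxPoints(r)]); print(P,P.mean(0))
e=P[1]-P[0];f=P[2]-P[1];print(np.linalg.norm(e),np.linalg.norm(f),np.degrees(np.arctan2(e[1],e[0])),np.degrees(np.arctan2(f[1],f[0])))
E
```

```text
((262.68365478515625, 160.2544403076172), (64.72298431396484, 57.47241973876953), 86.18592071533203)
[[ 0.5543583  -0.22242834]
 [ 0.55896135 -0.29148893]
 [ 0.47922632 -0.29835823]
 [ 0.47420314 -0.22614779]] [ 0.51668728 -0.25960582]
0.06921382225721348 0.08003038409926909 -86.18674353377797 -175.07603221601997
```

View pics/w1c.png

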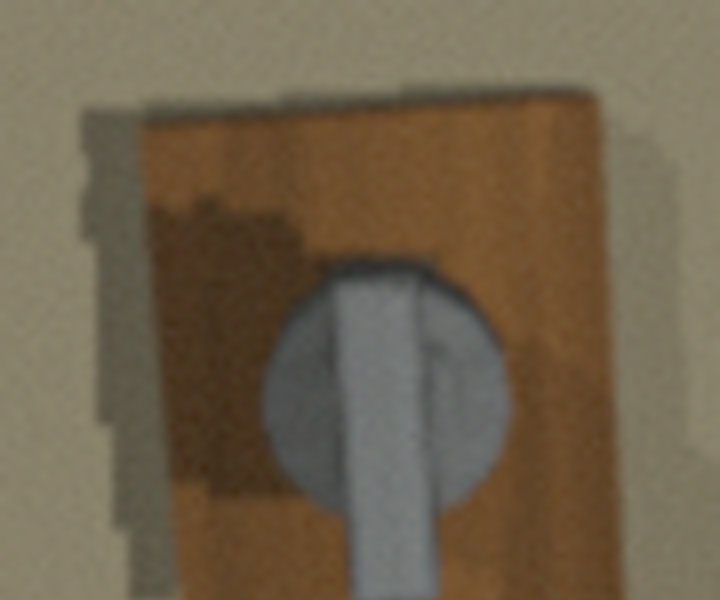

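```bash
python3 - <<'E'
from h import *
d=np.load('w1.npz');cal=dict(intrinsics=d['K'],extrinsics=d['E'])
for a,b in (((333,280),(352,600)),((418,280),(438,600))):
    A=onz(cal,(215+a[0]/8,115+a[1]/8),.09);B=onz(cal,(215+b[0]/8,115+b[1]/8),.09);v=A-B
    print(A,B,np.degrees(np.arctan2(v[1],v[0])))
yaw=4.3
g=np.array([.516,-.2588,.076-.0])
Rt=R.from_euler('xyz',[180,0,yaw],degrees=True)
q,Rc,s=toolT();print(q)
print(delta(g+[0,0,.06],Rt))
E
```

```text
[ 0.53741305 -0.25366219  0.09      ] [ 0.49522924 -0.25599326  0.09      ] 3.16293735978072
[ 0.53742492 -0.26458143  0.09      ] [ 0.49524085 -0.26735391  0.09      ] 3.7602670826592606
[ 0.50777658 -0.26168633  0.25954614]
(array([  8.2,  -2.9, 123.5]), array([ 0.  , -0.  , -4.31]))
```

>>> jog_arm(
  steps=[
    [[8,-2,0,0,0,-4],[0,0,35,0,0,0],[0,0,45,0,0,0],[0,0,40,0,0,0],[0,0,20,0,0,0],[0,0,0,0,0,0],[0,0,0,0,0,0]],
  ],
)

```text
time_s: 3.8
tool_pos: [0.5163, -0.2597, 0.12]
eef_rot: [180.0, -0.0, 4.0]
contact_force: [-0.4, -0.4, 0.8]
width: 0.451
```

```bash
python3 - <<'E'
from h import *
q,Rc,s=toolT(); print(q,s['eef_rot'],s['width'],s['time_s'])
cal=ctrl.get_calibration('wrist'); im=ctrl.get_image('wrist'); cv2.imwrite('pics/w2.png',im)
g=proj(cal,[q+Rc.apply([0,0,z]) for z in (-.019,0,.02,.04)]); print(g)
for t,z in (('stud_grip',.076),('stud',.024)):
    for r in ctrl.pinpoint('wrist',t): print(t,r['location'],round(r['conf'],2),onz(cal,r['location'],z))
for p in g: cv2.circle(im,tuple(int(v) for v in p),2,(0,0,255),-1)
cv2.imwrite('pics/w2b.png',cv2.resize(im,(800,600)))
np.savez('w2.npz',E=cal['extrinsics'],K=cal['intrinsics'])
E
```

```text
[ 0.51628628 -0.25971458  0.11995443] [ 1.79987152e+02 -1.96388585e-02  3.98386764e+00] 0.4506913701724543 3.8
[[263.67693416 248.94461538]
 [263.73180343 235.58911626]
 [263.77908644 224.08015757]
 [263.81832321 214.52969927]]
stud_grip [262.3, 215.3] 0.74 [ 0.51446156 -0.25879605  0.076     ]
stud [259.0, 196.2] 0.67 [ 0.51482286 -0.25572259  0.024     ]
```

View pics/w2b.png

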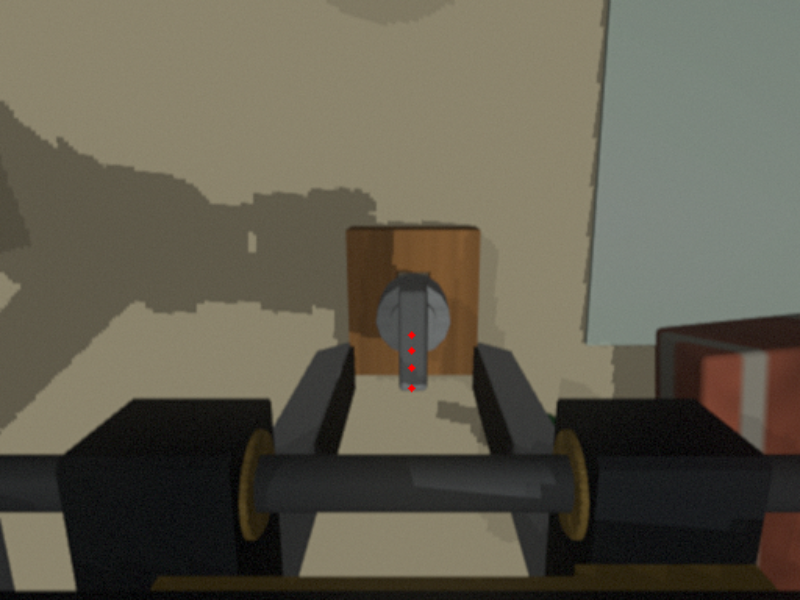

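```bash
python3 - <<'E'
from h import *
d=np.load('w2.npz');cal=dict(intrinsics=d['K'],extrinsics=d['E'])
for p in ((413,291),(414,385)): print(onz(cal,(p[0]/1.5625,p[1]/1.5625),.09))
E
```

```text
[ 0.53803606 -0.2585719   0.09      ]
[ 0.49752641 -0.26176475  0.09      ]
```

>>> jog_arm(
  steps=[
    [[0,0,25,0,0,0],[0,0,25,0,0,0],[0,0,10,0,0,0],[0,0,0,0,0,0]],
  ],
)

```text
time_s: 4.35
tool_pos: [0.5156, -0.2588, 0.0589]
eef_rot: [-179.9, 0.1, 4.0]
contact_force: [1.1, 0.0, 0.3]
width: 0.448
```

>>> jog_arm(
  steps=[
    [[0,0,0,0,0,0],[0,0,0,0,0,0],[0,0,0,0,0,0],[0,0,0,0,0,0],[0,0,0,0,0,0]],
  ],
  claw=1,
  newtons=10,
)

```text
time_s: 4.85
tool_pos: [0.5166, -0.2594, 0.0603]
eef_rot: [180.0, -0.1, 4.0]
contact_force: [-0.4, 0.9, 2.2]
width: 0.127
```

>>> jog_arm(
  steps=[
    [[0,0,0,0,0,0],[0,0,0,0,0,0],[0,0,-2,0,0,0],[0,0,-4,0,0,0],[0,0,-6,0,0,0],[0,0,-8,0,0,0],[0,0,-10,0,0,0],[0,0,0,0,0,0]],
  ],
  newtons=50,
)

```text
time_s: 5.65
tool_pos: [0.5176, -0.2602, 0.0918]
eef_rot: [179.8, -0.2, 4.0]
contact_force: [-1.1, -1.1, -1.9]
width: 0.123
```

>>> jog_arm(
  steps=[
    [[0,0,-25,0,0,0],[0,0,-30,0,0,0],[0,0,-30,0,0,0],[0,0,-15,0,0,0],[0,0,0,0,0,0]],
  ],
)

```text
time_s: 6.15
tool_pos: [0.5179, -0.2604, 0.1925]
eef_rot: [179.8, -0.3, 4.0]
contact_force: [-0.5, -0.5, -3.4]
width: 0.123
```

```bash
python3 - <<'E'
from h import *
q,Rc,s=toolT(); print(q,s['eef_rot'],s['width'],s['time_s'],s['contact_force'],s['wrist_torque'])
ct=ctrl.get_calibration('top'); a=ctrl.get_image('top'); cv2.imwrite('pics/t1.png',a)
im=ctrl.get_image('wrist'); cv2.imwrite('pics/w3.png',im)
cv2.imwrite('pics/w3b.png',cv2.resize(im,(800,600)))
# slot/tray crop of top
cv2.imwrite('pics/t1c.png',cv2.resize(a[172:242,168:268],(800,560),interpolation=cv2.INTER_CUBIC))
E
```

```text
[ 0.51789479 -0.26037255  0.19252516] [179.7709833   -0.28176646   4.00500171] 0.1230444295836841 6.15 [-0.54697818 -0.5208179  -3.41684461] [-0.0048925  -0.02634464  0.03928994]
```

View pics/w3b.png

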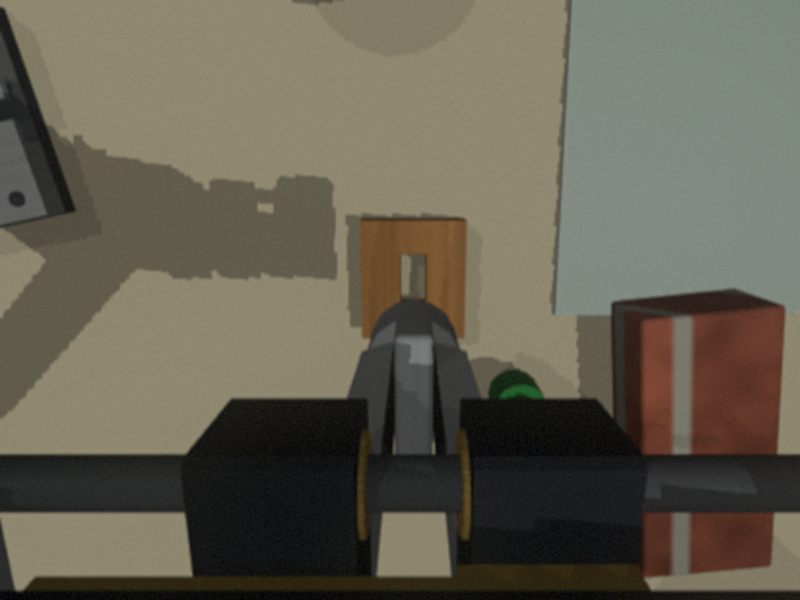

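View pics/t1c.png

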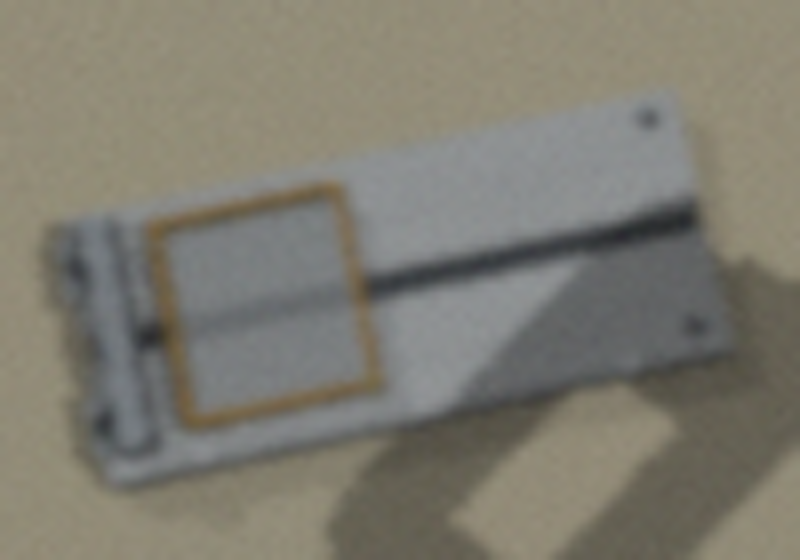

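>>> jog_arm(
  steps=[
    [[6,-20,0,0,0,0],[11,-36,0,0,0,0],[12,-40,0,0,0,0],[12,-40,0,0,0,0],[12,-40,0,0,0,0],[12,-40,0,0,0,0],[12,-40,0,0,0,0],[11,-36,0,0,0,0],[6,-20,0,0,0,0],[0,0,0,0,0,-6]],
  ],
)

```text
time_s: 7.25
tool_pos: [0.5867, 0.0621, 0.1864]
eef_rot: [-179.9, 0.3, 10.4]
contact_force: [0.2, -0.9, -2.4]
width: 0.122
```

>>> jog_arm(
  steps=[
    [[0,0,0,0,0,-8],[0,0,0,0,0,-8],[0,0,0,0,0,-8],[0,0,0,0,0,-8],[0,0,0,0,0,-8],[0,0,0,0,0,-8],[0,0,0,0,0,-8],[0,0,0,0,0,-8],[0,0,0,0,0,-8],[0,0,0,0,0,-8]],
  ],
)

```text
time_s: 8.25
tool_pos: [0.5863, 0.0587, 0.1863]
eef_rot: [-179.7, -0.0, 90.3]
contact_force: [-0.4, -0.5, -2.6]
width: 0.124
```

>>> jog_arm(
  steps=[
    [[0,0,0,0,0,-8],[0,0,0,0,0,-7],[0,0,0,0,0,0],[0,0,0,0,0,0]],
  ],
)

```text
time_s: 8.65
tool_pos: [0.587, 0.0586, 0.1875]
eef_rot: [-179.8, -0.1, 104.9]
contact_force: [0.0, 0.1, -2.7]
width: 0.129
```

```bash
python3 - <<'E'
from h import *
q,Rc,s=toolT(); print(q,s['eef_rot'],s['width'],s['time_s'],s['contact_force'],s['wrist_torque'],s['joint_pos'])
cal=ctrl.get_calibration('wrist'); im=ctrl.get_image('wrist'); cv2.imwrite('pics/w4.png',im)
for t,z in (('slot_open',.03),('tray_face',.042),('jig',0)):
    for r in ctrl.pinpoint('wrist',t): print(t,r['location'],round(r['conf'],2),onz(cal,r['location'],z))
cv2.imwrite('pics/w4b.png',cv2.resize(im,(800,600)))
np.savez('w4.npz',E=cal['extrinsics'],K=cal['intrinsics'])
E
```

```text
[0.58699076 0.05863389 0.1874642 ] [-1.79807827e+02 -6.04656172e-02  1.04850072e+02] 0.12884604558748267 8.65 [ 0.0489714   0.07866395 -2.70865107] [ 0.01973046 -0.14504337  0.02631143] [-2.69788215e+00  1.46067560e+01  8.71224544e+01 -2.95178771e-04
  7.84722501e+01 -1.75479959e+01]
slot_open [267.0, 181.0] 0.62 [0.58943357 0.05784318 0.03      ]
tray_face [263.7, 78.1] 0.93 [0.561264   0.15190297 0.042     ]
jig [264.5, 97.3] 0.72 [0.56572329 0.13739028 0.        ]
```

View pics/w4b.png

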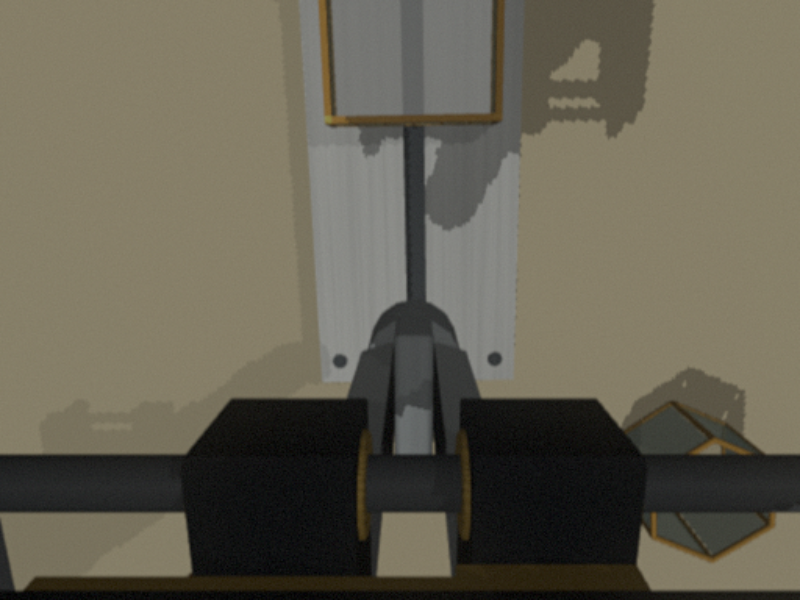

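```bash
python3 - <<'E'
from h import *
d=np.load('w4.npz');cal=dict(intrinsics=d['K'],extrinsics=d['E'])
im=cv2.cvtColor(cv2.imread('pics/w4.png'),cv2.COLOR_BGR2GRAY).astype(float)
L=[];Rr=[]
for r in range(84,188,2):
    p=im[r-1:r+2,245:285].mean(0); g=np.diff(p)
    def edge(lo,hi,sgn):
        k=np.arange(lo,hi); w=np.clip(sgn*g[lo:hi],0,None); w[w<w.max()*.4]=0; return 245.5+(k*w).sum()/w.sum()
    l=edge(5,20,-1); rr=edge(20,36,1)
    L.append(onz(cal,(l,r),.03)); Rr.append(onz(cal,(rr,r),.03))
L=np.array(L);Rr=np.array(Rr)
# width
M=(L+Rr)/2
for A in (L,Rr,M):
    c=np.median(A,0)[:2]; 
    vx,vy,x0,y0=cv2.fitLine(A[:,:2].astype(np.float32),cv2.DIST_HUBER,0,.001,.001).ravel()
    if vy<0: vx,vy=-vx,-vy
    print('yaw',np.degrees(np.arctan2(vy,vx)),x0,y0)
n=np.array([-vy,vx]); print('width',np.median((L-Rr)[:,:2]@n)); u=np.array([vx,vy]);p0=np.array([x0,y0])
q,Rc,s=toolT()
print('TCP offset: along',(q[:2]-p0)@u,'lat',(q[:2]-p0)@n)
so=np.array([.58943,.05784]);tf=np.array([.5613,.1519])
for a in (so,tf,np.array([.5657,.1374]),np.array([0.584,.061])): print('along',(a-p0)@u,'lat',(a-p0)@n)
# near end of jig at image row ~380/1.5625 col 322..513
for p in ((322,381),(513,378)): 
    a=onz(cal,(p[0]/1.5625,p[1]/1.5625),.03)[:2]; print('near corner',a,(a-p0)@u,(a-p0)@n)
for p in ((330,124),(499,124)): 
    a=onz(cal,(p[0]/1.5625,p[1]/1.5625),.054)[:2]; print('tray near top',a,(a-p0)@u,(a-p0)@n)
# stud axis direction in image: top end of handle and barrel; predicted stud pos in gripper
# TCP at grasp 0.5163,-.2596 ; stud at .516,-.2595
E
```

```text
yaw 105.83398 0.56993866 0.099741384
yaw 105.84571 0.5807924 0.107521705
yaw 105.8359 0.5747171 0.10591727
width 0.012592630984038924
TCP offset: along -0.049086145442422985 lat 0.00019136117143694472
along -0.050267500764702454 lat -0.0010350204682678414
along 0.04789885967584979 lat 0.00035997171994740155
along 0.03274848975154292 lat 8.377071317731011e-05
along -0.04574567592826951 lat 0.0033265846758753085
near corner [ 0.54438351 -0.0244498 ] -0.11714173824525792 0.06475732702567516
near corner [0.66910555 0.01087807] -0.1171892123088625 -0.06487153081762242
tray near top [0.51722636 0.13805856] 0.04660969522509071 0.04653798860294029
tray near top [0.60916612 0.16229546] 0.044837922217000246 -0.04852624068209336
```

>>> jog_arm(
  steps=[
    [[-3,0,0,0,0,-1],[0,0,20,0,0,0],[0,0,25,0,0,0],[0,0,12,0,0,0],[0,0,0,0,0,0],[0,0,0,0,0,0],[0,0,0,0,0,0]],
  ],
)

```text
time_s: 9.55
tool_pos: [0.5902, 0.0556, 0.1341]
eef_rot: [179.8, 0.1, 106.0]
contact_force: [-0.3, -0.5, -2.7]
width: 0.125
```

```bash
cat > slot.py <<'E'
from h import *
def slot(cal,im,r0,r1,c0=240,c1=290,z=.03):
    im=cv2.cvtColor(im,cv2.COLOR_BGR2GRAY).astype(float);O=[];cols=[]
    for r in range(r0,r1,2):
        p=im[r-1:r+2,c0:c1].mean(0); g=np.diff(p); n=len(g); m=int(np.argmin(cv2.GaussianBlur(p.reshape(1,-1),(9,1),2)))
        def edge(lo,hi,sgn):
            k=np.arange(lo,hi); w=np.clip(sgn*g[lo:hi],0,None); w[w<w.max()*.4]=0; return c0+.5+(k*w).sum()/w.sum()
        l=edge(max(0,m-12),m,-1); rr=edge(m,min(n,m+12),1); cols.append((r,l,rr)); O.append((onz(cal,(l,r),z)+onz(cal,(rr,r),z))/2)
    O=np.array(O);vx,vy,x0,y0=cv2.fitLine(O[:,:2].astype(np.float32),cv2.DIST_HUBER,0,.001,.001).ravel()
    if vy<0:vx,vy=-vx,-vy
    return np.array([x0,y0]),np.array([vx,vy]),np.array(cols)
E
python3 - <<'E'
from slot import *
q,Rc,s=toolT(); print(q,s['eef_rot'],s['time_s'],s['contact_force'],s['wrist_torque'])
cal=ctrl.get_calibration('wrist'); im=ctrl.get_image('wrist'); cv2.imwrite('pics/w5.png',im)
T=np.array(cal['extrinsics']);print('cam in tool',Rc.inv().apply(T[:3,3]-q))
p0,u,c=slot(cal,im,70,170); n=np.array([-u[1],u[0]])
print('slot yaw',np.degrees(np.arctan2(u[1],u[0])),'TCP lat',(q[:2]-p0)@n); print(c[::6])
cv2.imwrite('pics/w5b.png',cv2.resize(im,(800,600)))
cv2.imwrite('pics/w5c.png',cv2.resize(im[160:260,214:314],(600,600),interpolation=cv2.INTER_CUBIC))
np.savez('w5.npz',E=cal['extrinsics'],K=cal['intrinsics'],q=q,rot=s['eef_rot'])
E
```

```text
[0.59019739 0.05564862 0.13406539] [1.79841138e+02 5.37819175e-02 1.06003967e+02] 9.55 [-0.27167144 -0.5228703  -2.73858981] [ 0.03475438 -0.08030236  0.01989243]
cam in tool [ 6.69481301e-02  7.01159099e-05 -1.78861047e-01]
slot yaw 105.81636 TCP lat -0.001302557975944786
[[ 70.         254.84745763 270.93564356]
 [ 82.         254.93835616 270.90833333]
 [ 94.         254.92307692 270.5       ]
 [106.         254.94871795 270.18518519]
 [118.         254.93866171 270.15240642]
 [130.         254.97058824 270.5       ]
 [142.         254.95112782 270.03642384]
 [154.         255.5        270.12666667]
 [166.         255.03174603 270.16666667]]
```

View pics/w5b.png

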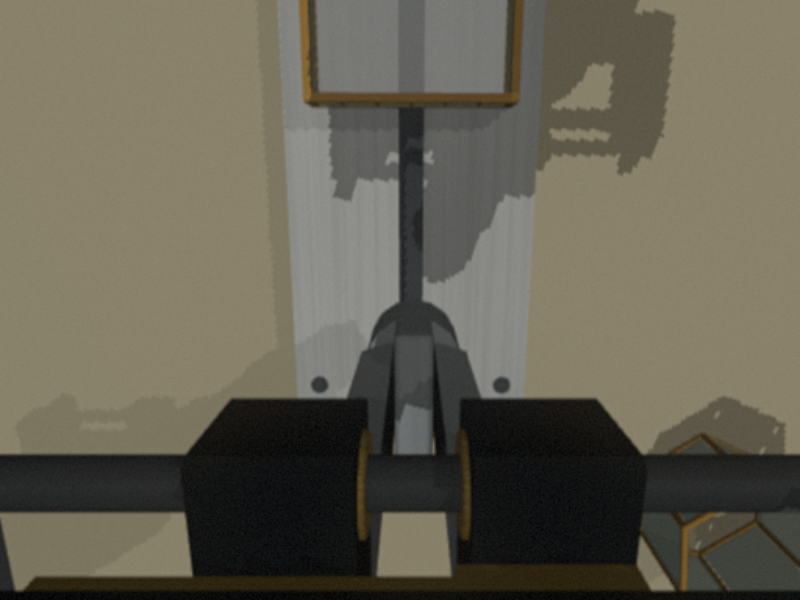

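View pics/w5c.png

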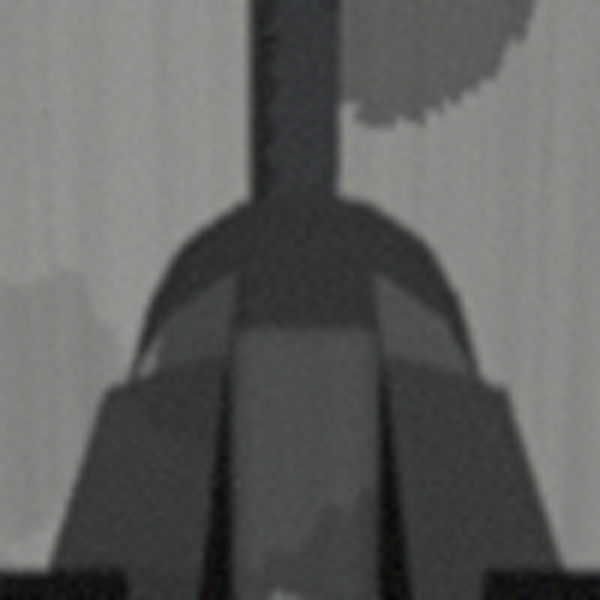

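>>> jog_arm(
  steps=[
    [[0,0,0,0,0,0],[0,0,0,0,0,0]],
  ],
)

```text
time_s: 9.8
tool_pos: [0.5894, 0.0557, 0.1333]
eef_rot: [179.9, 0.0, 106.0]
contact_force: [0.2, -0.2, -3.1]
width: 0.122
```

>>> jog_arm(
  steps=[
    [[0,0,0,0,0,0]],
  ],
)

```text
time_s: 9.9
tool_pos: [0.5892, 0.0557, 0.1329]
eef_rot: [180.0, 0.0, 106.0]
contact_force: [-0.1, -0.5, -2.2]
width: 0.122
```

```bash
python3 - <<'E'
from slot import *
for i in range(6):
    q,Rc,s=toolT(); cal=ctrl.get_calibration('wrist'); im=ctrl.get_image('wrist')
    p0,u,c=slot(cal,im,70,170); n=np.array([-u[1],u[0]])
    print(q.round(4),s['eef_rot'].round(2),'yaw %.2f'%np.degrees(np.arctan2(u[1],u[0])),'lat %.4f'%((q[:2]-p0)@n),c[:,1:].mean(), s['contact_force'].round(1))
E
```

```text
[0.5892 0.0557 0.1329] [1.7996e+02 1.0000e-02 1.0600e+02] yaw 106.01 lat -0.0000 263.9404360285599 [-0.1 -0.5 -2.2]
[0.5891 0.0557 0.1328] [1.7998e+02 1.0000e-02 1.0600e+02] yaw 106.00 lat 0.0001 264.16365499123435 [-0.2  0.6 -2.3]
[0.589  0.0557 0.1326] [1.7999e+02 1.0000e-02 1.0600e+02] yaw 105.90 lat 0.0001 264.23671072473337 [-0.4  0.5 -3.1]
[0.5889 0.0557 0.1325] [180.   0. 106.] yaw 105.74 lat -0.0000 264.2054132338383 [ 0.1 -0.4 -2.6]
[0.5889 0.0557 0.1325] [-180.   -0.  106.] yaw 105.94 lat 0.0002 264.19515772514296 [-0.  -0.1 -3.2]
[0.5889 0.0557 0.1325] [-180.   -0.  106.] yaw 105.74 lat -0.0000 264.2279723136898 [ 0.3 -0.2 -3. ]
```

>>> jog_arm(
  steps=[
    [[0,-0.5,15,0,0,0],[0,0,20,0,0,0],[0,0,10,0,0,0],[0,0,2,0,0,0],[0,0,0,0,0,0],[0,0,0,0,0,0],[0,0,0,0,0,0],[0,0,0,0,0,0],[0,0,0,0,0,0],[0,0,0,0,0,0]],
  ],
)

```text
time_s: 11.2
tool_pos: [0.5886, 0.0556, 0.0858]
eef_rot: [180.0, 0.0, 106.0]
contact_force: [0.9, -0.2, -3.2]
width: 0.122
```

```bash
python3 - <<'E'
from slot import *
q,Rc,s=toolT(); cal=ctrl.get_calibration('wrist'); im=ctrl.get_image('wrist')
p0,u,c=slot(cal,im,60,160); n=np.array([-u[1],u[0]])
print(q.round(4),s['eef_rot'].round(2),'yaw %.2f'%np.degrees(np.arctan2(u[1],u[0])),'lat %.4f'%((q[:2]-p0)@n),c[:,1:].mean(),c[::10], s['contact_force'].round(1))
cv2.imwrite('pics/w6.png',im)
cv2.imwrite('pics/w6c.png',cv2.resize(im[140:260,194:334],(700,600),interpolation=cv2.INTER_CUBIC))
E
```

```text
[0.5886 0.0556 0.0858] [1.7997e+02 1.0000e-02 1.0600e+02] yaw 107.05 lat 0.0025 266.3413363231678 [[ 60.         255.14150943 275.13333333]
 [ 80.         255.5        274.94755245]
 [100.         255.18309859 274.13945578]
 [120.         266.82608696 274.07627119]
 [140.         262.40384615 274.07692308]] [ 0.9 -0.2 -3.2]
```

View pics/w6c.png

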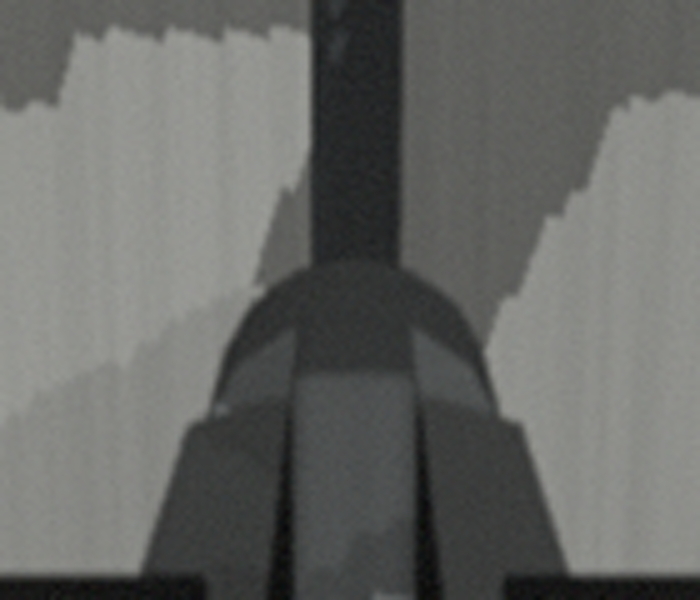

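>>> jog_arm(
  steps=[
    [[0,0.2,4,0,0,0],[0,0,4,0,0,0],[0,0,4,0,0,0],[0,0,3,0,0,0],[0,0,1.5,0,0,0],[0,0,0,0,0,0],[0,0,0,0,0,0],[0,0,0,0,0,0],[0,0,0,0,0,0]],
  ],
)

```text
time_s: 12.15
tool_pos: [0.5889, 0.0557, 0.0692]
eef_rot: [180.0, 0.0, 106.0]
contact_force: [-0.2, 0.1, -3.0]
width: 0.123
```

>>> jog_arm(
  steps=[
    [[0,0,1,0,0,0],[0,0,0.5,0,0,0],[0,0,0.5,0,0,0],[0,0,0,0,0,0],[0,0,0,0,0,0]],
  ],
)

```text
time_s: 12.65
tool_pos: [0.5886, 0.0556, 0.067]
eef_rot: [-180.0, -0.0, 106.0]
contact_force: [0.4, 0.5, -2.3]
width: 0.124
```

>>> jog_arm(
  steps=[
    [[0,0,0.5,0,0,0],[0,0,0.5,0,0,0],[0,0,0,0,0,0],[0,0,0,0,0,0]],
  ],
)

```text
time_s: 13.05
tool_pos: [0.5888, 0.0556, 0.0663]
eef_rot: [180.0, 0.0, 106.0]
contact_force: [-1.8, 0.1, 0.2]
width: 0.124
```

>>> jog_arm(
  steps=[
    [[3,0,0,0,0,0],[6,0,0,0,0,0],[8,0,0,0,0,0],[8,0,0,0,0,0],[8,0,0,0,0,0],[8,0,0,0,0,0],[8,0,0,0,0,0],[8,0,0,0,0,0],[6,0,0,0,0,0],[3,0,0,0,0,0]],
  ],
)

```text
time_s: 14.05
tool_pos: [0.5706, 0.1196, 0.0663]
eef_rot: [180.0, 0.0, 106.0]
contact_force: [0.7, -2.6, 1.9]
width: 0.122
```

>>> jog_arm(
  steps=[
    [[0,0,0,0,0,0],[0,0,0,0,0,0],[0,0,0,0,0,0],[0,0,0,0,0,0]],
  ],
)

```text
time_s: 14.45
tool_pos: [0.5705, 0.1198, 0.0663]
eef_rot: [180.0, -0.1, 106.0]
contact_force: [-1.6, 2.0, 5.7]
width: 0.124
```

```bash
cat > st.py <<'E'
from h import *
u=np.array([np.cos(np.radians(105.85)),np.sin(np.radians(105.85))]);p0=np.array([.5747171,.10591727])
def st():
    q,Rc,s=toolT(); f=s['contact_force']; d=q[:2]-p0
    print('t %.2f jigx %.1f lat %.1f z %.1f rot %s Fal %.2f Flat %.2f Fz %.2f tq %s w %.3f'%(s['time_s'],d@u*1000-32.8,d@np.array([-u[1],u[0]])*1000,q[2]*1000,s['eef_rot'].round(2),f[:2]@u,f[:2]@np.array([-u[1],u[0]]),f[2],s['wrist_torque'].round(2),s['width']))
if __name__=='__main__': st()
E
python3 st.py; python3 - <<'E'
from st import *
cal=ctrl.get_calibration('wrist'); im=ctrl.get_image('wrist'); cv2.imwrite('pics/w7.png',im);cv2.imwrite('pics/w7b.png',cv2.resize(im,(800,600)))
np.savez('w7.npz',E=cal['extrinsics'],K=cal['intrinsics'])
st()
E
```

```text
t 14.45 jigx -18.4 lat 0.2 z 66.3 rot [ 1.7997e+02 -8.0000e-02  1.0598e+02] Fal 2.35 Flat 0.99 Fz 5.71 tq [0.39 0.08 0.08] w 0.124
t 14.50 jigx -18.4 lat 0.2 z 66.3 rot [ 1.7996e+02 -8.0000e-02  1.0598e+02] Fal 2.39 Flat -0.10 Fz 5.97 tq [0.44 0.03 0.  ] w 0.123
```

View pics/w7b.png

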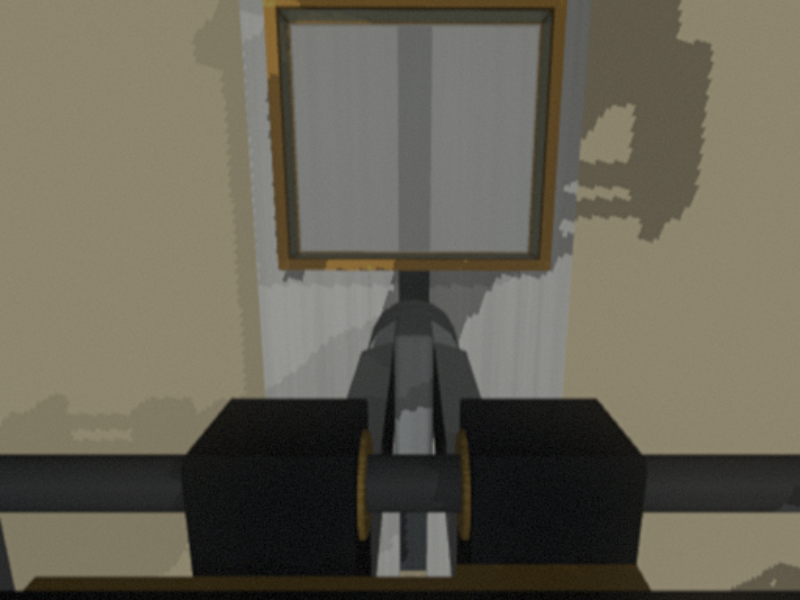

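>>> jog_arm(
  steps=[
    [[2,0,-0.4,0,0,0],[2,0,0,0,0,0],[2,0,0,0,0,0],[2,0,0,0,0,0],[2,0,0,0,0,0],[0,0,0,0,0,0],[0,0,0,0,0,0],[0,0,0,0,0,0]],
  ],
)

```text
time_s: 15.3
tool_pos: [0.5676, 0.1289, 0.0663]
eef_rot: [-180.0, -0.0, 106.0]
contact_force: [1.0, -1.6, 2.9]
width: 0.122
```

```bash
python3 st.py
```

```text
t 15.30 jigx -8.8 lat 0.6 z 66.3 rot [-1.7999e+02 -2.0000e-02  1.0600e+02] Fal -1.85 Flat -0.50 Fz 2.87 tq [-0.38 -0.27  0.  ] w 0.122
```

```bash
python3 - <<'E'
from st import *
ct=ctrl.get_calibration('top')
im=cv2.imread('pics/t1.png'); 
# rectify jig top view at z=.054 plane: x along jig 0..150 , y -60..60 ; 5 px/mm
def rect(z,x0=0,x1=150,y0=-60,y1=60,s=5):
    xs=np.arange(x0,x1,1/s);ys=np.arange(y1,y0,-1/s); X,Y=np.meshgrid(xs,ys)
    n=np.array([-u[1],u[0]]); o=p0+u*.0328
    P=np.stack([o[0]+u[0]*X/1e3+n[0]*Y/1e3,o[1]+u[1]*X/1e3+n[1]*Y/1e3,np.full_like(X,z)],-1)
    uv=proj(ct,P.reshape(-1,3)).reshape(*X.shape,2).astype(np.float32)
    return cv2.remap(im,uv[...,0],uv[...,1],cv2.INTER_CUBIC)
r=rect(.054); 
for k in range(0,150,10): cv2.line(r,(k*5,0),(k*5,12 if k%50 else 25),(0,0,255),1)
cv2.imwrite('pics/rect1.png',r)
E
```

```text
(no output)
```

View pics/rect1.png

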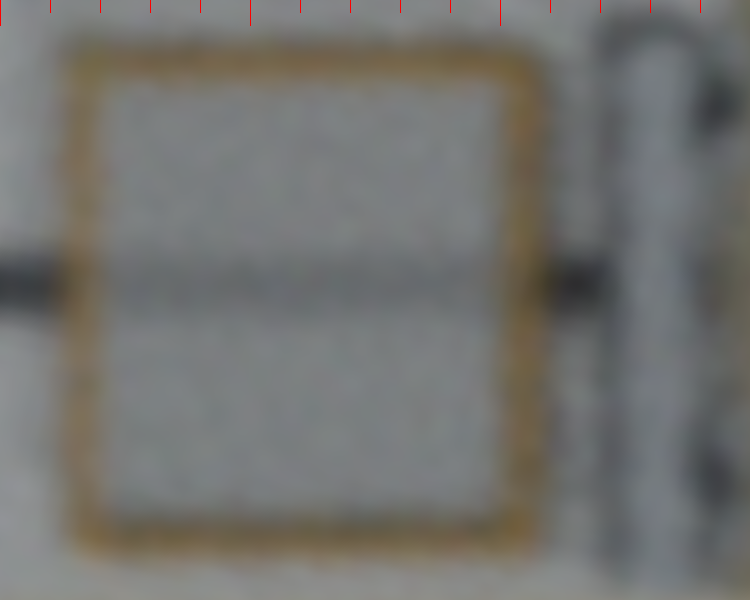

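>>> jog_arm(
  steps=[
    [[2,0.3,0,0,0,0],[2,0,0,0,0,0],[2,0,0,0,0,0],[2,0,0,0,0,0],[2,0,0,0,0,0],[2,0,0,0,0,0],[0,0,0,0,0,0],[0,0,0,0,0,0],[0,0,0,0,0,0]],
  ],
)

```text
time_s: 16.2
tool_pos: [0.5646, 0.1405, 0.0663]
eef_rot: [180.0, -0.0, 106.0]
contact_force: [1.0, -2.1, 1.5]
width: 0.122
```

```bash
python3 st.py;  python3 - <<'E'
from st import *
a=ctrl.get_image('scene'); cv2.imwrite('pics/s1.png',a); im=ctrl.get_image('wrist');cv2.imwrite('pics/w8.png',im)
cv2.imwrite('pics/s1c.png',cv2.resize(a[110:230,210:310],(600,600)[:2],interpolation=cv2.INTER_CUBIC))
cv2.imwrite('pics/w8b.png',cv2.resize(im,(800,600)))
st()
E
```

```text
t 16.20 jigx 3.3 lat 0.3 z 66.3 rot [ 1.80e+02 -3.00e-02  1.06e+02] Fal -2.33 Flat -0.34 Fz 1.53 tq [-0.5  -0.32  0.03] w 0.122
t 16.30 jigx 3.3 lat 0.3 z 66.3 rot [ 1.80e+02 -3.00e-02  1.06e+02] Fal -2.92 Flat 0.54 Fz 1.53 tq [-0.5  -0.35 -0.02] w 0.126
```

View pics/w8b.png

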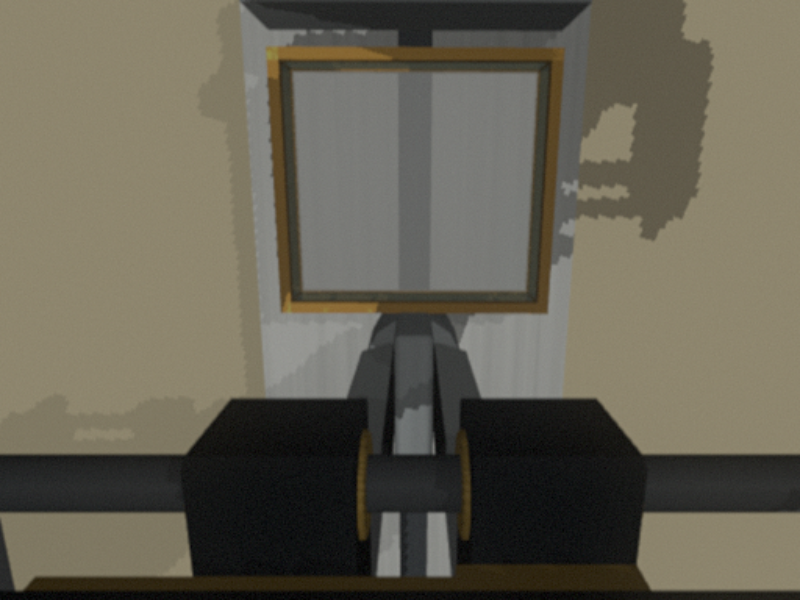

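View pics/s1c.png

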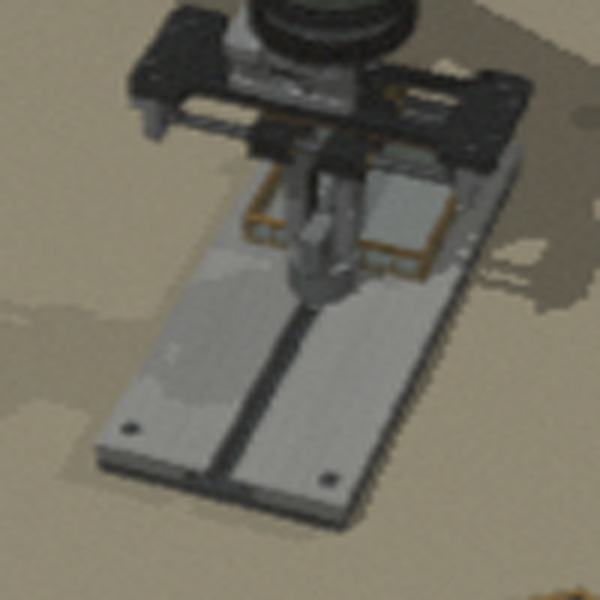

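```bash
python3 - <<'E'
from st import *
cal=ctrl.get_calibration('wrist')
o=p0+u*.0328
for nm,p,z in (('tray far top',(415,47.5),.054),('fence foot',(370,30),.03),('fence top edge',(415,3),.065),('tray near top',(450,312),.054)):
    a=onz(cal,(p[0]/1.5625,p[1]/1.5625),z)[:2]; print(nm,(a-o)@u*1000)
E
```

```text
tray far top 111.33704612962441
fence foot 122.49965597020332
fence top edge 121.63820831907105
tray near top 20.160299317100247
```

>>> jog_arm(
  steps=[
    [[2,0,0,0,0,0],[2,0,0,0,0,0],[2,0,0,0,0,0],[1,0,0,0,0,0],[0,0,0,0,0,0],[0,0,0,0,0,0],[0,0,0,0,0,0]],
  ],
)

```text
time_s: 17.0
tool_pos: [0.5626, 0.1473, 0.0663]
eef_rot: [-180.0, -0.0, 106.0]
contact_force: [1.2, -2.3, 1.7]
width: 0.123
```

```bash
python3 st.py
```

```text
t 17.00 jigx 10.3 lat 0.3 z 66.3 rot [-1.80e+02 -3.00e-02  1.06e+02] Fal -2.52 Flat -0.58 Fz 1.75 tq [-0.47 -0.39  0.03] w 0.123
```

>>> jog_arm(
  steps=[
    [[0.4,0,0,0,0,0],[0.4,0,0,0,0,0],[0,0,0,0,0,0]],
  ],
)

```text
time_s: 17.3
tool_pos: [0.5625, 0.1477, 0.0663]
eef_rot: [-180.0, 0.0, 106.0]
contact_force: [0.9, -3.7, 0.6]
width: 0.125
```

```bash
python3 st.py
```

```text
t 17.30 jigx 10.7 lat 0.3 z 66.3 rot [-1.80e+02  1.00e-02  1.06e+02] Fal -3.75 Flat 0.16 Fz 0.57 tq [-0.72 -0.48 -0.02] w 0.125
```

>>> jog_arm(
  steps=[
    [[0.4,0,0,0,0,0],[0.4,0,0,0,0,0],[0,0,0,0,0,0],[0,0,0,0,0,0]],
  ],
)

```text
time_s: 17.7
tool_pos: [0.5623, 0.1486, 0.0663]
eef_rot: [180.0, -0.0, 106.0]
contact_force: [1.9, -3.3, -0.0]
width: 0.122
```

```bash
python3 st.py
```

```text
t 17.70 jigx 11.7 lat 0.3 z 66.3 rot [ 1.80e+02 -1.00e-02  1.06e+02] Fal -3.65 Flat -0.89 Fz -0.02 tq [-0.64 -0.48 -0.06] w 0.122
```

>>> jog_arm(
  steps=[
    [[0.4,0,0,0,0,0],[0.4,0,0,0,0,0],[0,0,0,0,0,0],[0,0,0,0,0,0]],
  ],
)

```text
time_s: 18.1
tool_pos: [0.562, 0.1494, 0.0663]
eef_rot: [-180.0, -0.0, 106.0]
contact_force: [1.9, -2.5, -0.3]
width: 0.122
```

```bash
python3 st.py
```

```text
t 18.10 jigx 12.5 lat 0.3 z 66.3 rot [-1.7999e+02 -1.0000e-02  1.0600e+02] Fal -2.91 Flat -1.16 Fz -0.34 tq [-0.57 -0.44 -0.04] w 0.122
```

>>> jog_arm(
  steps=[
    [[0.4,0,0,0,0,0],[0.4,0,0,0,0,0],[0,0,0,0,0,0],[0,0,0,0,0,0]],
  ],
)

```text
time_s: 18.5
tool_pos: [0.5618, 0.1502, 0.0663]
eef_rot: [-180.0, -0.0, 106.0]
contact_force: [1.9, -3.6, -0.1]
width: 0.125
```

```bash
python3 st.py
```

```text
t 18.50 jigx 13.3 lat 0.4 z 66.3 rot [-1.7999e+02 -1.0000e-02  1.0600e+02] Fal -3.95 Flat -0.85 Fz -0.07 tq [-0.53 -0.48 -0.05] w 0.125
```

>>> jog_arm(
  steps=[
    [[0.4,0,0,0,0,0],[0.4,0,0,0,0,0],[0,0,0,0,0,0],[0,0,0,0,0,0]],
  ],
)

```text
time_s: 18.9
tool_pos: [0.5617, 0.1506, 0.0663]
eef_rot: [-180.0, 0.0, 106.0]
contact_force: [2.5, -3.7, 0.1]
width: 0.123
```

```bash
python3 st.py
```

```text
t 18.90 jigx 13.8 lat 0.3 z 66.3 rot [-1.7999e+02  2.0000e-02  1.0600e+02] Fal -4.20 Flat -1.41 Fz 0.12 tq [-0.85 -0.48  0.03] w 0.123
```

>>> jog_arm(
  steps=[
    [[0.4,0,0,0,0,0],[0,0,0,0,0,0],[0,0,0,0,0,0],[0,0,0,0,0,0]],
  ],
)

```text
time_s: 19.3
tool_pos: [0.5617, 0.1507, 0.0663]
eef_rot: [-180.0, 0.1, 106.0]
contact_force: [2.0, -5.0, -0.3]
width: 0.123
```

```bash
python3 st.py
```

```text
t 19.30 jigx 13.9 lat 0.3 z 66.3 rot [-1.7999e+02  5.0000e-02  1.0600e+02] Fal -5.32 Flat -0.56 Fz -0.27 tq [-1.05 -0.6  -0.02] w 0.123
```

>>> jog_arm(
  steps=[
    [[0.4,0,0,0,0,0],[0,0,0,0,0,0],[0,0,0,0,0,0],[0,0,0,0,0,0]],
  ],
)

```text
time_s: 19.7
tool_pos: [0.5616, 0.1508, 0.0664]
eef_rot: [-180.0, 0.1, 106.0]
contact_force: [1.9, -5.5, 0.2]
width: 0.13
```

```bash
python3 st.py
```

```text
t 19.70 jigx 13.9 lat 0.3 z 66.4 rot [-1.7999e+02  9.0000e-02  1.0601e+02] Fal -5.78 Flat -0.36 Fz 0.21 tq [-1.17 -0.58 -0.04] w 0.130
```

>>> jog_arm(
  steps=[
    [[0.5,0,0,0,0,0],[0.5,0,0,0,0,0],[0,0,0,0,0,0],[0,0,0,0,0,0],[0,0,0,0,0,0],[0,0,0,0,0,0]],
  ],
)

```text
time_s: 20.3
tool_pos: [0.5616, 0.1509, 0.0664]
eef_rot: [-180.0, 0.2, 106.0]
contact_force: [2.6, -7.7, -0.4]
width: 0.13
```

```bash
python3 st.py;  python3 - <<'E'
from st import *
im=ctrl.get_image('wrist');cv2.imwrite('pics/w9.png',im)
cv2.imwrite('pics/w9b.png',cv2.resize(im,(800,600)))
E
python3 st.py
```

```text
t 20.30 jigx 14.0 lat 0.3 z 66.4 rot [-179.99    0.18  106.01] Fal -8.16 Flat -0.41 Fz -0.42 tq [-1.63 -0.64  0.05] w 0.130
t 20.35 jigx 14.1 lat 0.3 z 66.4 rot [-179.99    0.18  106.02] Fal -6.87 Flat -0.98 Fz -1.06 tq [-1.62 -0.66  0.03] w 0.123
```

View pics/w9b.png

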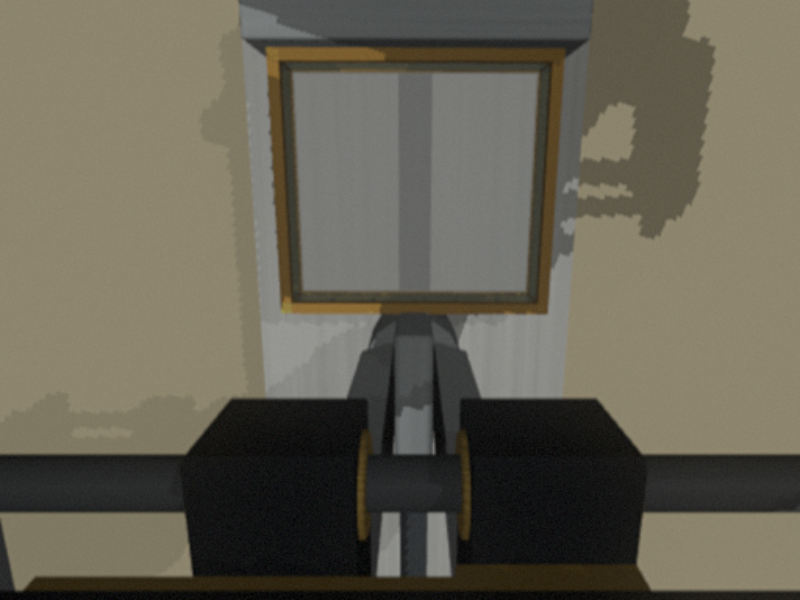

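>>> jog_arm(
  steps=[
    [[0.5,0,0.2,0,0,0],[0.5,0,0,0,0,0],[0.5,0,0,0,0,0],[0,0,0,0,0,0],[0,0,0,0,0,0],[0,0,0,0,0,0],[0,0,0,0,0,0]],
  ],
)

```text
time_s: 21.05
tool_pos: [0.5616, 0.1511, 0.0664]
eef_rot: [-180.0, 0.3, 106.0]
contact_force: [3.3, -10.0, 0.4]
width: 0.126
```

```bash
python3 st.py;  python3 - <<'E'
from st import *
ctrl.get_image('top');st();ctrl.get_image('top');st()
E
```

```text
t 21.05 jigx 14.2 lat 0.3 z 66.4 rot [-179.99    0.31  106.03] Fal -10.51 Flat -0.40 Fz 0.40 tq [-2.23 -0.71 -0.01] w 0.126
t 21.10 jigx 14.2 lat 0.3 z 66.4 rot [-179.99    0.31  106.03] Fal -11.37 Flat 0.64 Fz -0.07 tq [-2.27 -0.68  0.03] w 0.127
t 21.15 jigx 14.2 lat 0.3 z 66.4 rot [-179.99    0.31  106.03] Fal -11.50 Flat -0.29 Fz 0.36 tq [-2.28 -0.69 -0.01] w 0.124
```

>>> jog_arm(
  steps=[
    [[0.4,0,0,0,0,0],[0,0,0,0,0,0],[0,0,0,0,0,0],[0,0,0,0,0,0],[0,0,0,0,0,0]],
  ],
  newtons=60,
)

```text
time_s: 21.65
tool_pos: [0.5616, 0.1511, 0.0664]
eef_rot: [-180.0, 0.3, 106.0]
contact_force: [3.9, -10.7, 0.6]
width: 0.123
```

```bash
python3 st.py;  python3 - <<'E'
from st import *
ctrl.get_image('top');st();ctrl.get_image('top');st(); print(ctrl.get_state()['joint_pos'])
E
```

```text
t 21.65 jigx 14.3 lat 0.3 z 66.4 rot [-179.99    0.35  106.03] Fal -11.34 Flat -0.81 Fz 0.56 tq [-2.35 -0.78  0.  ] w 0.123
t 21.70 jigx 14.3 lat 0.3 z 66.5 rot [-179.99    0.35  106.03] Fal -12.11 Flat 0.10 Fz 0.98 tq [-2.41 -0.8  -0.  ] w 0.124
t 21.75 jigx 14.3 lat 0.3 z 66.4 rot [-179.99    0.35  106.03] Fal -11.82 Flat 0.37 Fz 0.57 tq [-2.39 -0.72  0.05] w 0.126
[ 6.74323734 21.119008   94.22340356 -0.37998331 64.61136568 -9.12570148]
```

>>> jog_arm(
  steps=[
    [[0,0,0,0,0,3],[0,0,0,0,0,4],[0,0,0,0,0,4],[0,0,0,0,0,4],[0,0,0,0,0,0]],
  ],
)

```text
time_s: 22.25
tool_pos: [0.5599, 0.1506, 0.0664]
eef_rot: [-179.9, 0.4, 91.0]
contact_force: [-1.1, -12.9, 4.6]
width: 0.126
```

```bash
python3 st.py
```

```text
t 22.25 jigx 14.2 lat 2.1 z 66.4 rot [-179.86    0.41   90.99] Fal -12.07 Flat 4.54 Fz 4.62 tq [-2.76  0.09 -0.01] w 0.126
```

>>> jog_arm(
  steps=[
    [[0.4,1.4,0,0,0,0],[0,0,0,0,0,4],[0,0,0,0,0,5],[0,0,0,0,0,5],[0,0,0,0,0,5],[0,0,0,0,0,5],[0,0,0,0,0,0]],
  ],
)

```text
time_s: 22.95
tool_pos: [0.5611, 0.1508, 0.0664]
eef_rot: [180.0, 0.5, 67.0]
contact_force: [-0.3, -13.4, 4.4]
width: 0.124
```

```bash
python3 st.py
```

```text
t 22.95 jigx 14.1 lat 0.8 z 66.4 rot [179.98   0.46  66.96] Fal -12.79 Flat 3.94 Fz 4.37 tq [-2.77  0.15 -0.14] w 0.124
```

>>> jog_arm(
  steps=[
    [[0,0,0,0,0,4],[0,0,0,0,0,5],[0,0,0,0,0,5],[0,0,0,0,0,5],[0,0,0,0,0,5],[0,0,0,0,0,0]],
  ],
)

```text
time_s: 23.55
tool_pos: [0.5613, 0.1505, 0.0663]
eef_rot: [179.8, 0.4, 43.0]
contact_force: [-1.1, -13.9, 3.5]
width: 0.124
```

```bash
python3 st.py
```

```text
t 23.55 jigx 13.7 lat 0.7 z 66.3 rot [179.76   0.41  42.96] Fal -13.08 Flat 4.88 Fz 3.54 tq [-2.9   0.04 -0.07] w 0.124
```

>>> jog_arm(
  steps=[
    [[-0.1,0.3,0,0,0,4],[0,0,0,0,0,5],[0,0,0,0,0,5],[0,0,0,0,0,5],[0,0,0,0,0,5],[0,0,0,0,0,3],[0,0,0,0,0,0],[0,0,0,0,0,0]],
  ],
)

```text
time_s: 24.35
tool_pos: [0.561, 0.15, 0.0663]
eef_rot: [179.6, 0.3, 16.1]
contact_force: [-2.5, -13.9, 4.9]
width: 0.123
```

```bash
python3 st.py; python3 - <<'E'
from st import *
a=ctrl.get_image('scene'); cv2.imwrite('pics/s2.png',a); im=ctrl.get_image('wrist');cv2.imwrite('pics/w10.png',im)
cv2.imwrite('pics/s2c.png',cv2.resize(a[110:230,210:310],(600,600)[:2],interpolation=cv2.INTER_CUBIC))
cv2.imwrite('pics/w10b.png',cv2.resize(im,(800,600)))
st()
E
```

```text
t 24.35 jigx 13.3 lat 1.1 z 66.3 rot [179.58   0.32  16.06] Fal -12.73 Flat 6.17 Fz 4.88 tq [-2.98  0.2   0.06] w 0.123
t 24.45 jigx 13.3 lat 1.1 z 66.3 rot [179.59   0.32  16.06] Fal -13.51 Flat 6.82 Fz 5.01 tq [-2.96  0.26  0.1 ] w 0.119
```

View pics/w10b.png

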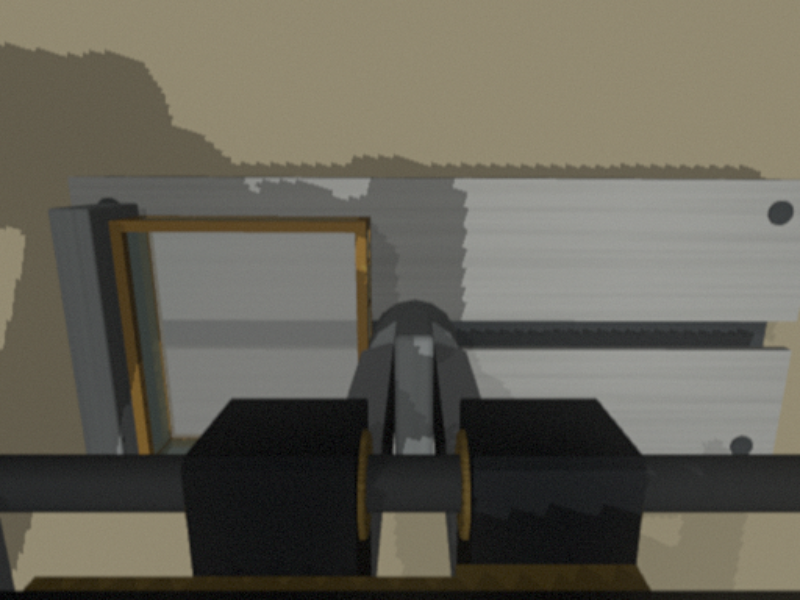

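View pics/s2c.png

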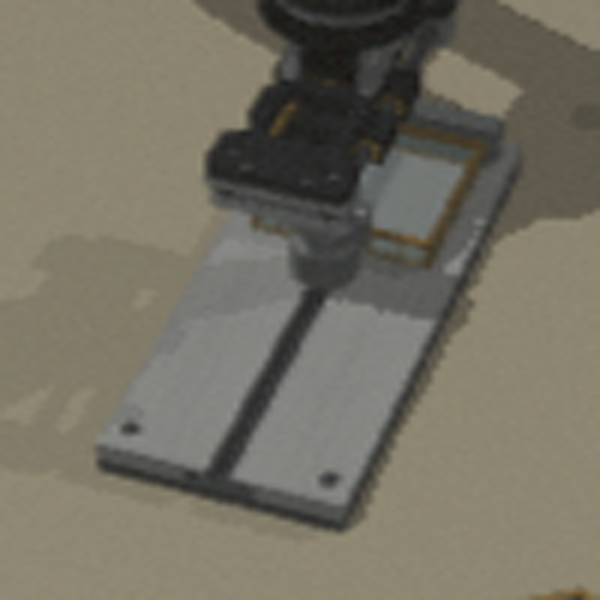

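>>> jog_arm(
  steps=[
    [[-0.8,0,-0.1,0,0,0],[-0.8,0,-0.1,0,0,0],[-0.8,0,-0.1,0,0,0],[0,0,0,0,0,0],[0,0,0,0,0,0],[0,0,0,0,0,0]],
  ],
)

```text
time_s: 25.05
tool_pos: [0.5608, 0.1499, 0.0663]
eef_rot: [179.6, 0.0, 16.0]
contact_force: [3.9, -12.7, -0.6]
width: 0.122
```

```bash
python3 st.py
```

```text
t 25.05 jigx 13.3 lat 1.4 z 66.3 rot [1.7959e+02 4.0000e-02 1.6040e+01] Fal -13.25 Flat -0.30 Fz -0.61 tq [-2.66 -0.81  0.06] w 0.122
```

>>> jog_arm(
  steps=[
    [[0,1,0,0,0,0],[0,1,0,0,0,0],[0,1,0,0,0,0],[0,0,0,0,0,0],[0,0,0,0,0,0],[0,0,0,0,0,0]],
  ],
)

```text
time_s: 25.65
tool_pos: [0.5608, 0.1496, 0.0663]
eef_rot: [179.9, 0.0, 16.0]
contact_force: [2.1, -5.5, -0.8]
width: 0.123
```

```bash
python3 st.py
```

```text
t 25.65 jigx 13.0 lat 1.4 z 66.3 rot [1.7986e+02 3.0000e-02 1.6020e+01] Fal -5.88 Flat -0.55 Fz -0.76 tq [-1.38 -0.53  0.11] w 0.123
```

>>> jog_arm(
  steps=[
    [[0,1,0,0,0,0],[0,0.7,0,0,0,0],[0,0,0,0,0,0],[0,0,0,0,0,0],[0,0,0,0,0,0]],
  ],
)

```text
time_s: 26.15
tool_pos: [0.5608, 0.1495, 0.0663]
eef_rot: [-180.0, 0.0, 16.0]
contact_force: [1.4, -2.9, -0.1]
width: 0.122
```

```bash
python3 st.py
```

```text
t 26.15 jigx 12.9 lat 1.4 z 66.3 rot [-1.7999e+02  3.0000e-02  1.6010e+01] Fal -3.12 Flat -0.54 Fz -0.07 tq [-0.7  -0.31  0.09] w 0.122
```

>>> jog_arm(
  steps=[
    [[0,0,0,0,0,0],[0,0,0,0,0,0],[0,0,0,0,0,0],[0,0,0,0,0,0]],
  ],
  claw=0.2,
  newtons=10,
)

```text
time_s: 26.55
tool_pos: [0.5609, 0.1499, 0.0664]
eef_rot: [-180.0, 0.0, 16.0]
contact_force: [-0.1, 0.4, -0.2]
width: 0.395
```

>>> jog_arm(
  steps=[
    [[0,0,-6,0,0,0],[0,0,-15,0,0,0],[0,0,-25,0,0,0],[0,0,-35,0,0,0],[0,0,-35,0,0,0],[0,0,-20,0,0,0],[0,0,0,0,0,0],[0,0,0,0,0,0],[0,0,0,0,0,0]],
  ],
)

```text
time_s: 27.45
tool_pos: [0.5599, 0.1493, 0.2009]
eef_rot: [-180.0, 0.2, 16.0]
contact_force: [-0.1, 0.1, -0.6]
width: 0.398
```

```bash
python3 - <<'E'
from st import *
st(); cal=ctrl.get_calibration('wrist'); im=ctrl.get_image('wrist');cv2.imwrite('pics/w11.png',im)
a=ctrl.get_image('scene'); cv2.imwrite('pics/s3.png',a)
cv2.imwrite('pics/s3c.png',cv2.resize(a[110:230,210:310],(600,600)[:2],interpolation=cv2.INTER_CUBIC))
cv2.imwrite('pics/w11b.png',cv2.resize(im,(800,600)))
np.savez('w11.npz',E=cal['extrinsics'],K=cal['intrinsics'])
E
```

```text
t 27.45 jigx 13.0 lat 2.4 z 200.9 rot [-1.7997e+02  1.7000e-01  1.6000e+01] Fal 0.15 Flat 0.02 Fz -0.62 tq [0.08 0.01 0.04] w 0.398
```

View pics/w11b.png

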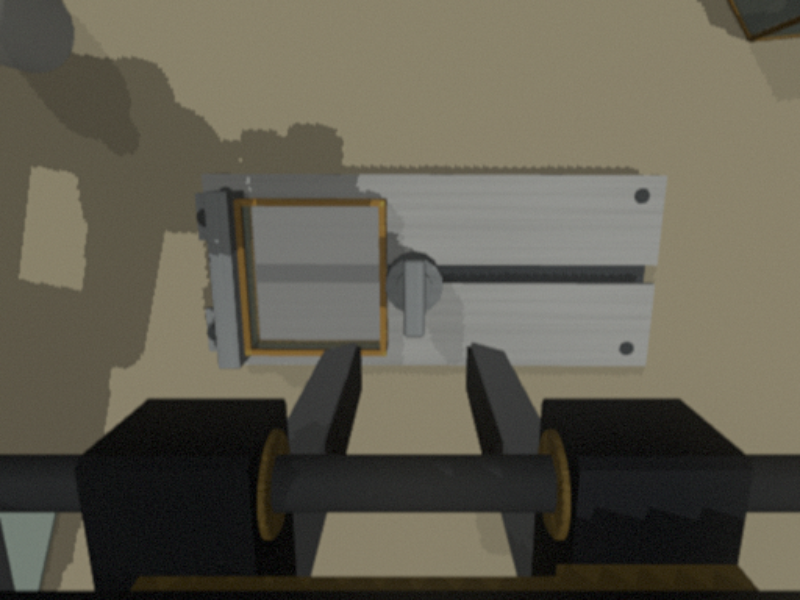

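View pics/s3c.png

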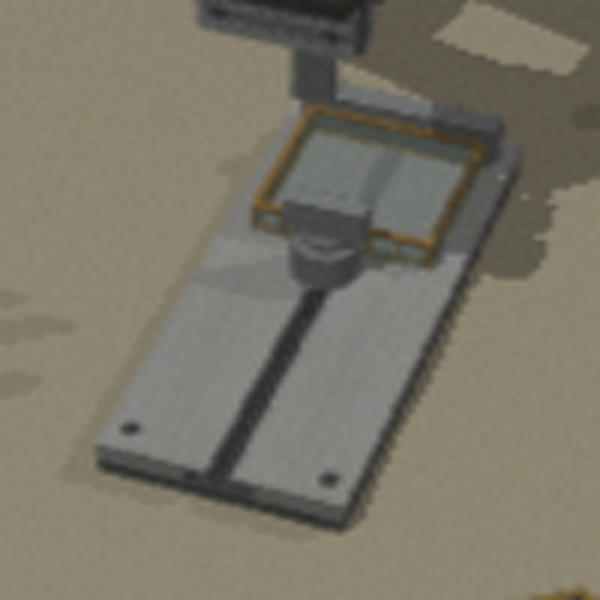

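```bash
python3 - <<'E'
from st import *
im=ctrl.get_image('wrist');cal=ctrl.get_calibration('wrist');cv2.imwrite('pics/w12.png',im);st()
np.savez('w12.npz',E=cal['extrinsics'],K=cal['intrinsics'])
cv2.imwrite('pics/w12c.png',cv2.resize(im[110:240,120:300],(800,578),interpolation=cv2.INTER_CUBIC))
E
```

```text
t 27.60 jigx 12.9 lat 2.3 z 200.6 rot [-179.96    0.19   16.  ] Fal -0.07 Flat -0.06 Fz -1.39 tq [0.03 0.05 0.02] w 0.400
```

View pics/w12c.png

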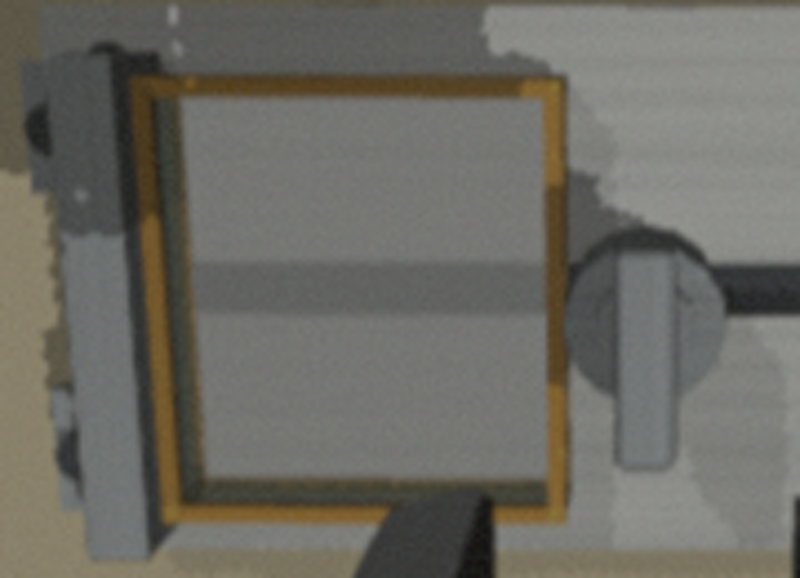

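```bash
python3 - <<'E'
from st import *
d=np.load('w12.npz');cal=dict(intrinsics=d['K'],extrinsics=d['E'])
o=p0+u*.0328;n=np.array([-u[1],u[0]]);k=800/180
def J(p,z):
    a=onz(cal,(120+p[0]/k,110+p[1]/k),z)[:2]-o; return (np.array([a@u,a@n])*1000).round(1)
for nm,p,z in (('fence top edge hi',(113,55),.065),('fence top lo',(152,555),.065),('tray far hi',(133,80),.054),('tray far lo',(168,518),.054),('tray near hi',(567,80),.054),('tray near lo',(565,518),.054),
 ('handle TL',(617,252),.096),('handle TR',(676,252),.096),('handle BL',(616,467),.096),('handle BR',(675,467),.096),('barrel L',(566,318),.06),('barrel R',(727,318),.06),('barrel foot far',(645,232),.03)): print(nm,J(p,z))
E
```

```text
fence top edge hi [120.9 -55.1]
fence top lo [121.1  53.5]
tray far hi [120.8 -49.6]
tray far lo [120.6  48.7]
tray near hi [ 28.5 -49.7]
tray near lo [30.  48.6]
handle TL [ 17.2 -19.6]
handle TR [  6.  -19.6]
handle BL [17.6 23.2]
handle BR [ 5.9 23.2]
barrel L [28.9  0.7]
barrel R [-6.   0.7]
barrel foot far [ 11.8 -13.6]
```

```bash
python3 -c "
from cell import ctrl
print(ctrl.get_state()['time_s']);print(ctrl.sign_off())"
```

```text
27.6
the job is handed in; nothing more can be done
None
```

The tray is clamped and the job was handed in at 27.6 s. No verdict is reported.

I lifted the grey steel stud out of its stand, leaving the green look-alike alone. I dropped its T-head into the slot at about jig x = -85 mm and slid it until the tray stopped at the fence. I then built the push up to about 12 N, turned the stud 90° while it bore on the tray, eased the arm's load off, let go and rose clear.

**Force:** the wrist read about 11.8 N along the slot before the turn. It was 12–13.5 N at each check during the turn, so a little over 12 N but under 20 N. Peaks between checks were not recorded.

**Final pictures:**

| Check | Measured |
|---|---|
| Tray far edge and fence face | jig x 120.7 and 121.0 mm, equal within measuring error |
| Barrel front and tray near face | 28.9 mm and 28.5–30 mm, so touching |
| Handle direction | square across the slot |

**Position and seating:** the stud sits about 1.5 mm to the left of the slot's centre line, because friction at the tray dragged it sideways during the turn. The grip height stayed at 66.3–66.5 mm throughout, so it was seated until I let go. I judged uprightness from the pictures only.

**Not checked or not seen:** I saw no clear wedging torque at the end of the turn (about 0.1 N m). I did not look again at the bystanders, but the arm met no unexpected contact.

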